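# Switch on the hotplate under the pan

## Task

Switch on the hotplate that has the pan of roast beetroot standing on it: pull its safety knob straight up to unlock it, turn it clockwise by about a quarter turn until its lug stands over the other notch, and push it fully back down so that it locks there. Then let go; leave the pan where it stands and do not pull up the knob of the other, empty hotplate.

Things in the scene. Friction and masses are not known exactly. Their poses are not given: they have to be found in the camera images.
- knob_grip (a point): Grip point of the black safety knob of the hotplate under the pan, on its upright axis: 15 mm below the top of its flat upright bar handle (44 mm long along this point's x, 14 mm thick along y), 23 mm above its round skirt (radius 24 mm), 94 mm above the table when home. A 5 mm wide lug sticks out of the skirt towards -x, to 37 mm from the axis. The other hotplate's knob is identical.
- knob_pull (a joint): How far that knob is pulled up, m: 0 home, 0.020 at its stop. About 4 N moves it either way; it stays where left. Above 0.009 its lug clears the steel collar around it (radius 27 to 37 mm, top 24 mm below the grip point at home) and it can turn; lower, the lug is locked in one of the collar's two notches.
- knob_turn (a joint): Angle of that knob, rad, growing clockwise seen from above: -0.1 to 0.1 at the start (lug in the off notch, towards the robot), 1.3 in the middle of the on notch. It goes home there from 1.1 up to the end stop at 1.5; between the notches the lug rides on the collar. Turns easily (under 0.1 N m) when up.
- spare_knob_grip (a point): The same grip point on the knob of the other hotplate, which has nothing on it and must stay off. Each aluminium hotplate is 320 mm deep, 240 mm wide, its flat top 60 mm above the table, and fixed; the knob is at the side nearest the robot, 180 mm from the middle of the round dark heating plate.
- pan_center (a point): Centre, half-way up, of the open aluminium pan of beetroot pieces, 150 x 170 mm, 42 mm high, about 0.7 kg, loose on the heating plate, whose top lies 66 mm above the table. An empty pan of the same size stands on the table elsewhere.

How it is judged:
On the way, in this order (a step that is already met when the one before it is completed fails the run):
1. the knob is pulled up, clear of the collar, still near its off position (value of joint knob_pull above 0.009 m and value of joint knob_turn below 0.5 rad), for 0.1 s.
2. the knob, still up, is turned over the on notch (value of joint knob_pull above 0.007 m and value of joint knob_turn above 1.05 rad), for 0.1 s.
At the end, for the whole second after the job is handed in: The knob of the hotplate under the pan is home (pulled up less than 3 mm) in its on notch (turned more than 1.05 rad), the other knob has not been pulled up (moved less than 4 mm) (value of joint knob_pull below 0.003 m and value of joint knob_turn above 1.05 rad and distance of spare_knob_grip from where it was at the start of the episode below 0.004 m); the robot touches nothing.
It fails at once if the pan is shifted more than 20 mm (distance of pan_center from where it was at the start of the episode above 0.02 m).
It fails at once if the other hotplate's knob is pulled up more than 6 mm (distance of spare_knob_grip from where it was at the start of the episode above 0.006 m).
It also fails if it takes over 35 s, if anything falls off the work surface, if the arm or the gripper's body presses on something with over 40 N, if the wrist force passes 120 N, or if a joint passes its speed limit or range.

## Robot

A 7-joint arm with a two-finger parallel gripper is mounted at the origin on the work surface. World frame = base frame: x ahead of the robot, y to its left, z up, the work surface at z = 0. Lengths are in m, angles in rad, forces in N, time in s.
With the tool pointing down it reaches from about 0.425 to 0.875 m from the base axis. Payload 4.7 kg.
Tool frame: the origin (TCP) lies at the very end of the fingers, on their centre line; the grasp point (between the pads) lies 19 mm behind it; z points along the fingers, y is the direction in which the jaws open and shut (so a half turn about z gives the same grasp; the last joint's range is limited). The gripper opens to 87 mm and grips with 3 to 60 N. Pads are 19 mm wide; open, the fingers measure 117 mm over their backs; the gripper's body (75 mm by 190 mm) begins 51 mm behind the grasp point.
Start: joints at [1.14, 0.321, -0.07, 1.45, 0.023, 1.371, -0.057], TCP at [0.28, -0.587, 0.223] pointing down, gripper open.
Joint ranges: [-2.86, 2.86], [-0.3, 2.09], [-1.38, 1.24], [0.06, 2.45], [-1.56, 4.7], [0.09, 2.05], [-2.69, 2.69]. Speed limits (rad/s): [2.57, 2.57, 3.14, 3.14, 3.14, 3.14, 3.14].

## Interface

Orientations are given as a rotation vector (axis times angle).
In Python, from bench import * gives the robot as it stands.
- The arm moves only by the shell command python3 -m jog 'ROWS' [OPENING] [FORCE]. ROWS is JSON, a list of rows, each a list of 4 numbers: the shift along the world's x, y, z in mm, then the turn about the world's z in rad. In form: [[x, y, z, twist], ...]. A call has exactly 8 rows; each row is the pose to reach, as a shift and turn from the pose commanded when the call began; what a row does not reach only later rows make up. A row lasts 1/8 s, in which the tool goes at most 62.5 mm and 10.7 degrees, less where a joint would pass 70% of its speed; a pose out of reach is approached as far as the arm can. A call with a gripper value outside its range is refused whole. OPENING is the opening, from -1 (shut) to 1 (fully open), set as the call begins (- or left out, the last holds). The fingers move at their own pace and stop on an object; FORCE is the grip in N (left out, the last holds). Time passes only in rows, so rows that repeat a pose let the fingers close, or fill a call up. It gives the time, the measured TCP pose, the force and the opening at its end, in the units of the state.
- get_state(): the state, without advancing time (a new reading comes with each control period).
- get_image(name): name is "side" or "top"; returns a dict with "image" (400x640x3 uint8, red, green, blue), "fx", "fy", "cx", "cy" (pixels), "position" and "rotation" of the camera in the world. Camera axes: x right, y down, z forward; pixel columns grow to the right and rows downward; lengths in m; the calibration is good to about 2 mm. A picture is of the moment at which its call begins. There is no depth.
- close_job(): hands the job in, once; it reports no verdict.
The state is a dict: "time": time; "joint_positions": joint angles; "qd": joint speeds; "joint_torque": joint torques, N m; "position": TCP position; "tool_rot": TCP orientation; "ft_force": force on the tool from outside, world axes, zero at the start; "torque": the same for the moment, N m; "grip_width": opening from 0.0 (shut) to 1.0 (fully open).
Only numpy, scipy, OpenCV 4.12 (cv2) and the standard library are available. Lean on these libraries where they do the work, as an engineer would, in place of code of your own. Each camera call takes 0.05 s, during which the arm holds its last target. There are 200 camera calls.

## Working session

There is one attempt and no reset: what is moved stays moved. The work goes in short steps, Python scripts to look and compute and a shell command to move; the robot and the scene stay as the last step left them, time stands still between calls to the robot, and variables do not carry over. Pictures are saved under pics/ and viewed, about 8 in all and at most 12, crops included, and the job is handed in when it is done.

```bash
mkdir -p pics
cat > h.py <<'E'
import numpy as np,cv2
from bench import *
def snap(n,f):
    d=get_image(n); cv2.imwrite('pics/'+f,d['image'][:,:,::-1]); return d
def ray(d,u,v,z):
    R=np.array(d['rotation']);p=np.array(d['position'])
    r=R@np.array([(u-d['cx'])/d['fx'],(v-d['cy'])/d['fy'],1])
    return p+r*(z-p[2])/r[2]
def proj(d,P):
    R=np.array(d['rotation']);c=R.T@(np.array(P)-np.array(d['position']))
    return np.array([d['fx']*c[0]/c[2]+d['cx'],d['fy']*c[1]/c[2]+d['cy']])
E
python3 - <<'E'
from h import *
for n in('top','side'):
    d=snap(n,n+'0.png');print(n,d['position'],np.round(d['rotation'],3).tolist(),d['fx'])
s=get_state();print(s['time'],s['position'],s['tool_rot'],s['grip_width'])
E
```

```text
top [0.45749524 0.00315648 0.8231472 ] [-2.114, 2.172, -0.196] 379.2956713645084
side [0.2661262  0.56978192 0.69160005] [-0.642, 2.568, -1.206] 405.37075645600845
0.1 [ 0.27944166 -0.58631474  0.2215808 ] [-3.06260536e+00 -6.92635542e-01  7.24244811e-04] 1.003117122334763
```

View pics/top0.png

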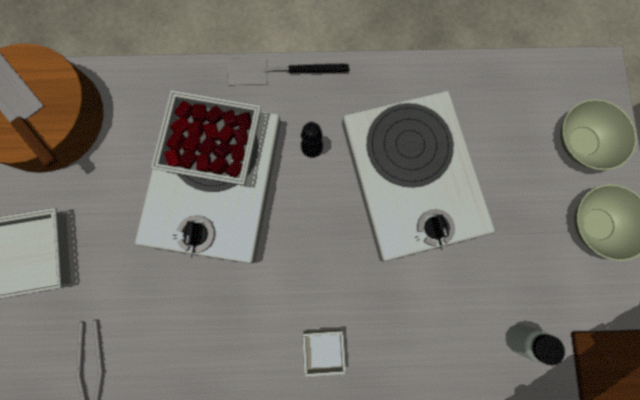

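View pics/side0.png

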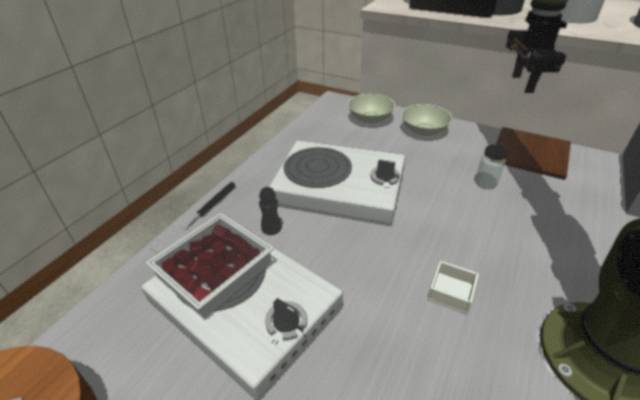

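```bash
sed -i "s/R=np.array(d\['rotation'\])/R=cv2.Rodrigues(np.array(d['rotation']))[0]/" h.py
python3 - <<'E'
from h import *
a=cv2.imread('pics/top0.png')[200:270,150:240];b=cv2.imread('pics/side0.png')[280:350,245:335]
c=np.hstack([cv2.resize(x,None,fx=4.4,fy=6.6*2/3,interpolation=cv2.INTER_CUBIC) for x in(a,b)])
c=cv2.convertScaleAbs(c,alpha=1.3,beta=25);cv2.imwrite('pics/c1.png',c);print(c.shape)
d=get_image('top')
for p in[(136,243),(253,262),(279,114)]:print(p,ray(d,*p,.06))
print('knob',ray(d,193,233,.1),ray(d,195,234,.07))
E
```

```text
(308, 792, 3)
(136, 243) [0.50706933 0.35399867 0.06      ]
(253, 262) [0.46324463 0.12209555 0.06      ]
(279, 114) [0.77099031 0.06732153 0.06      ]
knob [0.52041971 0.22930659 0.1       ] [0.52094937 0.2347097  0.07      ]
```

View pics/c1.png

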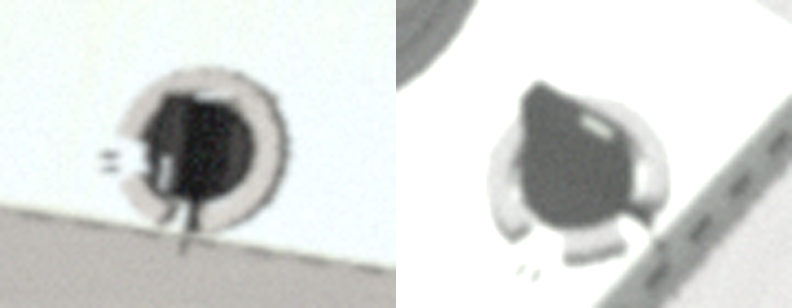

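Run:
```python
from h import *
t=get_image('top');s=get_image('side')
print('collar top',ray(t,196.9,234.2,.07),'side',ray(s,286.6,318.6,.07))
print('bar top', [ray(t,150+a/4.4,200+b/4.4,.109) for a,b in((181,98),(166,192))])
a=ray(t,150+206/4.4,200+150/4.4,.07);b=ray(t,150+194/4.4,200+218/4.4,.07);print('lug yaw',np.arctan2(*(a-b)[1::-1]))
```

```text
collar top [0.52045349 0.23096878 0.07      ] side [0.51950344 0.23772579 0.07      ]
bar top [array([0.53991388, 0.23050837, 0.109     ]), array([0.50007618, 0.23574532, 0.109     ])]
lug yaw -0.15059467060936232
```

```bash
python3 -m jog '[[40,40,30,0.18],[80,85,30,0.36],[120,130,30,0.54],[150,180,30,0.72],[180,230,30,0.9],[200,285,30,1.08],[215,340,30,1.26],[225,395,30,1.44]]' 1
```

```text
time: 1.25
position: [0.5051, -0.1897, 0.2526]
tool_rot: [1.838, 2.547, 0.0]
ft_force: [0.3, 0.7, 1.0]
grip_width: 0.998
```

```bash
python3 -m jog '[[10,60,0,0.16],[20,120,0,0.32],[25,180,0,0.48],[25,240,0,0.64],[22,300,0,0.8],[18,360,0,0.96],[15,424,-20,1.1],[15,424,-70,1.1]]' && python3 -m jog '[[0,0,-30,0],[0,0,-30,0],[0,0,-30,0],[0,0,-30,0],[0,0,-30,0],[0,0,-30,0],[0,0,-30,0],[0,0,-30,0]]'
python3 - <<'E'
from h import *
s=get_state();print(s['position'],s['tool_rot'],s['joint_positions'])
a=snap('top','top1.png')['image'];d=snap('side','side1.png');b=d['image']
print([proj(d,p) for p in([.52,.234,.109],s['position'])])
c=np.hstack([cv2.resize(x[y:y+120,X:X+120],None,fx=3.3,fy=3.3,interpolation=cv2.INTER_CUBIC) for x,y,X in((a,170,130),(b,240,225))])
cv2.imwrite('pics/c2.png',cv2.convertScaleAbs(c[:,:,::-1],alpha=1.3,beta=25))
E
```

```text
time: 2.25
position: [0.5195, 0.2397, 0.1847]
tool_rot: [0.231, 3.128, 0.01]
ft_force: [2.2, -0.1, -1.4]
grip_width: 1.007
time: 3.25
position: [0.5196, 0.2322, 0.1526]
tool_rot: [0.246, 3.132, 0.0]
ft_force: [-0.0, -0.1, 0.4]
grip_width: 1.003
[0.51964186 0.23218722 0.15260217] [2.46039027e-01 3.13192856e+00 4.44541205e-05] [ 0.2774501   0.30439077 -0.87190829  1.72312861  0.24601355  1.22877916
  0.75879735]
[array([285.99547357, 303.59942038]), array([284.98829682, 286.89221824])]
```

View pics/c2.png

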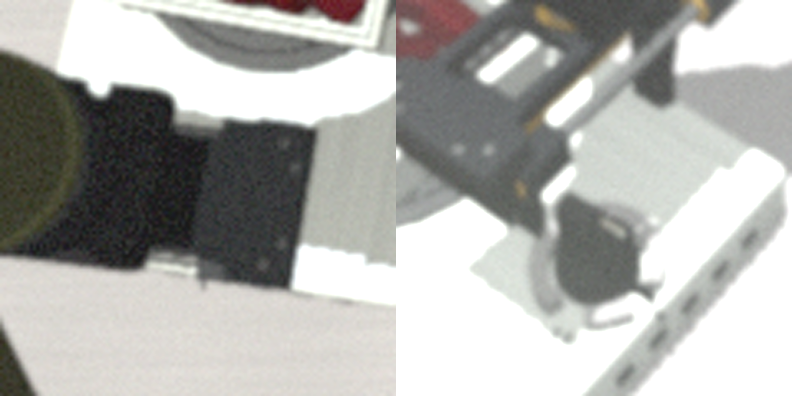

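```bash
python3 -m jog '[[0,0,-20,0],[0,0,-40,0],[0,0,-55,0],[0,0,-65,0],[0,0,-72,0],[0,0,-75,0],[0,0,-75,0],[0,0,-75,0]]' && python3 -m jog '[[0,0,0,0],[0,0,0,0],[0,0,0,0],[0,0,0,0],[0,0,0,0],[0,0,0,0],[0,0,0,0],[0,0,0,0]]' -1 25
```

```text
time: 4.35
position: [0.52, 0.2324, 0.0781]
tool_rot: [0.246, 3.131, 0.001]
ft_force: [-0.3, -0.7, -0.1]
grip_width: 1.0
time: 5.35
position: [0.5206, 0.2358, 0.0782]
tool_rot: [0.244, 3.129, 0.011]
ft_force: [3.9, 11.8, -4.1]
grip_width: 0.173
```

```bash
python3 -m jog '[[0.5,2,0,0],[0.5,4,0,0],[0.5,4,0,0],[0.5,4,5,0],[0.5,4,9,0],[0.5,4,13,0],[0.5,4,16,0],[0.5,4,16,0]]'
python3 - <<'E'
from h import *
d=snap('side','side2.png');cv2.imwrite('pics/c3.png',cv2.resize(d['image'][240:360,225:345,::-1],None,fx=4,fy=4,interpolation=cv2.INTER_CUBIC))
E
```

```text
time: 6.35
position: [0.5207, 0.2366, 0.0937]
tool_rot: [0.246, 3.131, 0.002]
ft_force: [3.7, 3.7, -1.7]
grip_width: 0.16
```

View pics/c3.png

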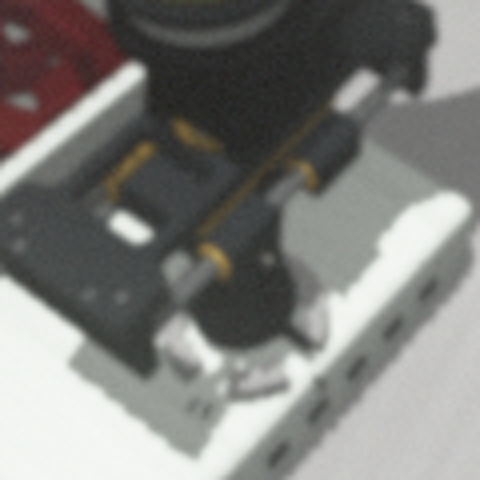

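```bash
python3 -m jog '[[0.5,0.5,0,-0.16],[0.5,0.5,0,-0.33],[0.5,0.5,0,-0.5],[0.5,0.5,0,-0.67],[0.5,0.5,0,-0.84],[0.5,0.5,0,-1.01],[0.5,0.5,0,-1.18],[0.5,0.5,0,-1.33]]' && python3 -m jog '[[0,0,0,0],[0,0,0,0],[0,0,0,0],[0,0,0,0],[0,0,0,0],[0,0,0,0],[0,0,0,0],[0,0,0,0]]'
python3 - <<'E'
from h import *
s=get_state();print(s['torque'],2*np.arctan2(s['tool_rot'][1],s['tool_rot'][0]))
d=snap('side','side3.png');cv2.imwrite('pics/c4.png',cv2.resize(d['image'][240:360,225:345,::-1],None,fx=4,fy=4,interpolation=cv2.INTER_CUBIC))
E
```

```text
time: 7.4
position: [0.5204, 0.2364, 0.0937]
tool_rot: [-2.132, -2.307, 0.001]
ft_force: [1.3, 2.3, 1.0]
grip_width: 0.157
time: 8.4
position: [0.5204, 0.2365, 0.0935]
tool_rot: [2.126, 2.313, -0.001]
ft_force: [-0.8, -0.1, 2.3]
grip_width: 0.156
[-0.0608668   0.08676898  0.03701327] 1.6548134267901753
```

View pics/c4.png

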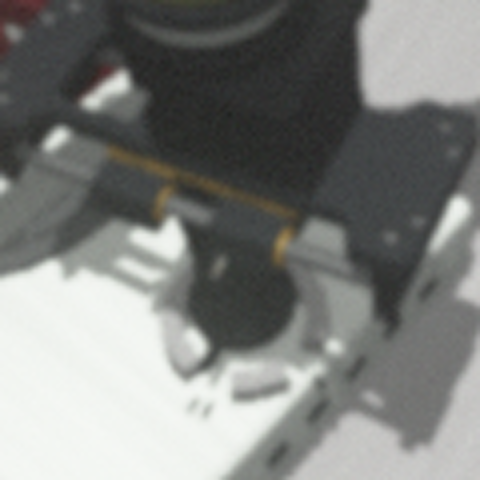

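```bash
python3 -m jog '[[0,0,-4,0],[0,0,-8,0],[0,0,-12,0],[0,0,-15,0],[0,0,-17,0],[0,0,-18,0],[0,0,-18,0],[0,0,-18,0]]'
```

```text
time: 9.45
position: [0.5205, 0.2365, 0.0774]
tool_rot: [2.126, 2.312, -0.002]
ft_force: [-6.8, -3.1, 15.0]
grip_width: 0.161
```

```bash
python3 -m jog '[[0,0,0,0],[0,0,0,0],[0,0,0,0],[0,0,0,0],[0,0,0,0],[0,0,0,0],[0,0,0,0],[0,0,0,0]]' -0.1 && python3 -m jog '[[0,0,5,0],[0,0,15,0],[0,0,30,0],[0,0,50,0],[0,0,75,0],[0,0,110,0],[0,0,150,0],[0,-50,170,0]]' && python3 -m jog '[[0,-60,0,0],[0,-120,0,0],[0,-180,0,0],[0,-180,0,0],[0,-180,0,0],[0,-180,0,0],[0,-180,0,0],[0,-180,0,0]]'
python3 - <<'E'
from h import *
c=np.hstack([cv2.resize(snap(n,n+'4.png')['image'][y:y+100,x:x+100,::-1],None,fx=4,fy=4,interpolation=cv2.INTER_CUBIC) for n,x,y in(('top',147,185),('side',235,265))])
cv2.imwrite('pics/c5.png',cv2.convertScaleAbs(c,alpha=1.3,beta=25))
for n in('top','side'):
    def m(f):
        i=cv2.imread(f'pics/{n}{f}.png').astype(int);k=(i[:,:,2]>60)&(i[:,:,2]>2.2*i[:,:,1])&(i[:,:,2]>1.5*i[:,:,0]);return np.argwhere(k).mean(0)
    print(n,m(0),m(4))
E
```

```text
time: 10.45
position: [0.5207, 0.2367, 0.0756]
tool_rot: [2.126, 2.313, 0.0]
ft_force: [-0.5, 0.0, 0.6]
grip_width: 0.447
time: 11.45
position: [0.5206, 0.1915, 0.2498]
tool_rot: [2.116, 2.321, 0.01]
ft_force: [0.8, -1.2, -0.1]
grip_width: 0.449
time: 12.45
position: [0.5207, 0.0076, 0.2456]
tool_rot: [-2.124, -2.314, -0.0]
ft_force: [0.2, 1.1, 0.3]
grip_width: 0.447
top [138.40856481 191.29166667] [138.10006761 186.80797836]
side [285.65909091 198.34090909] [287.0952381  198.95238095]
```

View pics/c5.png

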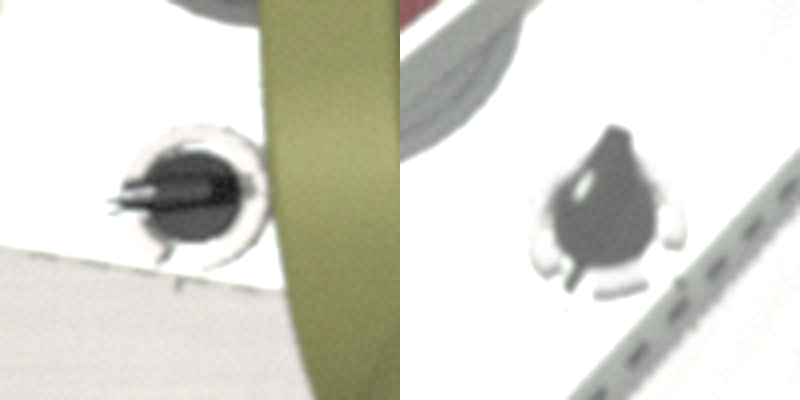

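The close-up shows the lug sitting down in the on notch, at crop pixel (575,275) in the side view. The gripper is clear of the knob, so I'm handing in.

```bash
python3 -c "
from bench import *
print(close_job())"
```

```text
the job is handed in; nothing more can be done
None
```

I switched on the hotplate under the beetroot: I pulled its knob up about 16 mm, turned it 1.33 rad clockwise, pushed it back down and let go. The job was handed in at about 12.5 s.

**Knob home:** it met a 15 N stop at or just below the tool's starting height. The last side view shows the lug down in the on notch.

**Robot clear:** the gripper was raised to 0.25 m and moved away sideways. The wrist force read about 1 N, which is noise.

**Pan:** the side view shows its beetroot shifted by about 1.5 pixels, roughly 2–3 mm at most. The top-view check shifted by 4.5 pixels, but the arm partly blocked that view, so I relied on the side view.

**Other knob:** the gripper never came near the empty hotplate's knob. I did not measure its position again at the end.

**First grasp:** my first position estimate for the knob was about 4 mm off in y. The side force when the gripper closed showed this, and I corrected it before lifting.

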